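Take the forming roller out of its bench stand

TASK

On the bench stand two green roller stands; work on the wider one, which holds the long plain roller. Flip its cam lever fully open, over to the far side away from the robot, while the roller still sits in its seat; then bring the roller a little towards the robot off its seat and lower it gently, without dropping it, down out of the open slots into the cradle on the stand's base. Leave it lying there with the lever open.

Things in the scene. Friction and masses are not known exactly. Their poses are not given: they have to be found in the camera images.
- roller_stand: Wider green stand, fixed. Origin: bench level below the seated axle; x to its back, y along the axle, z up. 8 mm side plates, x -56 to 45, inner faces y = -66, 66, tops z = 150 mm; nothing above or between but roller and cradle. Slot in each: axle's seat (centre x 0, z 105; floor slopes back, so it stays), leads forward to a channel x -42 to -12, roof z 123, front wall down to z 73, open below.
- cradle (a point): Centre of the roller when it lies in the cradle: x -27, y 0, z 42 mm of the stand, straight below the slots' channel; axes as the stand's. The cradle is two pairs of 12 mm round steel bars along y, 40 mm apart, on the grey base plate (top z = 10 mm) at y = -57 to -39 and 39 to 57 mm; between the pairs there is room for fingers down to z = 10 mm.
- cam_lever (a joint): Cam lever on the stand's outer +y face, rad. Pivot along y at x -13, z 137 mm of the stand. 0 = closed: cam nose hangs before the axle end, handle leans 0.5 rad from upright to the front (-x). Grows as the handle swings over to the back (+x), stop 1.75; open, clear of the axle, from 1.25. Starts below 0.15. Stiff (0.15 N m): pushed by 2 to 5 N, stays where left.
- cam_lever_tip (a point): Centre of the black round cross grip (18 mm diameter, 26 mm long in y) at the lever handle's end, 96 mm from the pivot, at y = 89 mm of the stand. Below it the handle is a flat bar 22 mm wide in y, 9 mm thick. Above z = 150 mm there is nothing beside it.
- roller: Long plain aluminium roller, 44 mm diameter, 120 mm long, with a 12 mm dark axle that sticks out 30 mm at each end; about 0.55 kg. Origin at its centre, y along the axle (x and z turn as it rolls). Starts seated in the wider stand; grip it across its diameter at mid-length from above. Way out: up a few mm (at most 10), 27 mm to the stand's -x, then 63 mm down from the seat.
Things that resemble listed ones, but are neither listed nor needed, are in the scene too. What is shaped like the roller_stand but red is not meant. Leave any yellow look-alike of the roller alone.

How it is judged:
By the outcome, as a careful person would: the job done as asked, in the order asked, and still so for the second after the job is handed in, with the robot touching nothing.
It also fails if it takes over 48 s, if anything falls off the work surface, if the arm or the gripper's body presses on something with over 40 N, if the wrist force passes 120 N, or if a joint passes its speed limit or range.

ROBOT

A 6-joint arm with a two-finger parallel gripper is mounted at the origin on the work surface. World frame = base frame: x ahead of the robot, y to its left, z up, the work surface at z = 0. Lengths are in mm, angles in rad, forces in N, time in s.
With the tool pointing down it reaches from about 375 to 925 mm from the base axis. Payload 5.7 kg.
Tool frame: the origin (TCP) lies on the mounting face of the last link; the fingertips stand 182 mm ahead of it and the grasp point (between the pads) lies 163 mm ahead of it; z points along the fingers, y is the direction in which the jaws open and shut (so a half turn about z gives the same grasp; the last joint's range is limited). The gripper opens to 88 mm and grips with 3 to 60 N. Pads are 20 mm wide; open, the fingers measure 115 mm over their backs; the gripper's body (75 mm by 178 mm) begins 61 mm behind the grasp point.
Start: joints at [1.047, 0.359, 1.51, -0, 1.272, -0.115], TCP at [238.504, 550.546, 404.623] pointing down, gripper open.
Joint ranges: [-2.97, 2.97], [-1.01, 2.36], [0.21, 2.38], [-0.96, 4.11], [0.2, 2.71], [-2.98, 2.98]. Speed limits (rad/s): [2.39, 2.39, 3.14, 3.14, 3.14, 3.14].

INTERFACE

Orientations are given as a unit quaternion [w, x, y, z].
In Python, from bench import bot gives the robot as it stands. The module is installed in compiled form; this text tells all that it offers.
- The arm moves only by the tool jog_arm, never from a script. Its arguments are lists of equal length, an entry for each row: "delta_pos": the shift along the world's x, y, z in m, a list of three; "rot": the turn, a rotation vector about the world's x, y, z in degrees, a list of three; "gripper": the opening, from 0 (shut) to 1 (fully open). A call has exactly 8 rows; each row shifts and turns the pose as measured when the row begins; what a row does not reach is not made up. A row lasts 1/10 s, in which the tool goes at most 50 mm and 8.59 degrees, less where a joint would pass 70% of its speed; a pose out of reach is approached as far as the arm can. A call is refused whole if a number of a shift passes 0.05 or a number of a turn 8.59, either way. A call with a gripper value outside its range is refused whole. The fingers move at their own pace and stop on an object; the grip force is fixed at half the most. Time passes only in rows, so rows that do not move let the fingers close, or fill a call up. It gives the time, the measured TCP pose, the force and the opening at its end, in the units of the state.
- bot.observe(): the state, without advancing time (a new reading comes with each control period).
- bot.read_camera(name): name is "scene" or "top" or "wrist"; returns (picture, depth): 480x640x3 uint8, red, green, blue; 480x640 float32, mm along the optical axis (not along the pixel's ray), 0 where there is no reading.
- bot.get_calibration(name): a dict with "camera_matrix" (3x3 intrinsics, pixels), "k1" (the pictures are not rectified: a ray, as slopes to the right and down, at radius r is drawn at 1 + k1 r^2 times it, then the intrinsics apply), "T" (4x4, takes a point from camera to world coordinates); the wrist camera has in their place "hand_eye" (4x4, takes a point from camera to tool coordinates, whose origin is the TCP and whose axes are the flange's). Camera axes: x right, y down, z forward; pixel columns grow to the right and rows downward; lengths in mm; the calibration is good to about 2 mm. A picture is of the moment at which its call begins: read the wrist's pose just before it. get_calibration takes no time and is no camera call.
- bot.hand_in(): hands the job in, once; it reports no verdict.
The state is a dict: "clock": time; "q": joint angles; "dq": joint speeds; "joint_torque": joint torques, N m; "eef_pos": TCP position; "orientation": TCP orientation; "force": force on the tool from outside, world axes, zero at the start; "wrist_torque": the same for the moment, N m; "width": opening from 0.0 (shut) to 1.0 (fully open).
Only numpy, scipy, OpenCV 4.12 (cv2) and the standard library are available. Lean on these libraries where they do the work, as an engineer would, in place of code of your own. Each camera call takes 0.05 s, during which the arm holds its last target. There are 200 camera calls.

## Working session

There is one attempt and no reset: what is moved stays moved. The work goes in short steps, Python scripts to look and compute and a tool call to move; the robot and the scene stay as the last step left them, time stands still between calls to the robot, and variables do not carry over. Pictures are saved under pics/ and viewed, about 8 in all and at most 12, crops included, and the job is handed in when it is done.

Besides the shell and the picture viewer there is one more tool, called after "Request:" as name(argument=value, ...), one argument or row to a line, values as JSON. jog_arm: Moves the arm, as the interface text tells. Its arguments: {"type":"object","properties":{"delta_pos":{"type":"array"},"rot":{"type":"array"},"gripper":{"type":"array"}},"required":["delta_pos","rot","gripper"]}

```bash
mkdir -p pics
cat > h.py <<'E'
import numpy as np, cv2
from bench import bot
from scipy.spatial.transform import Rotation as R
def look(name,save=None):
    s=bot.observe(); img,d=bot.read_camera(name); c=bot.get_calibration(name)
    if 'hand_eye' in c:
        T=np.eye(4); q=s['orientation']; T[:3,:3]=R.from_quat([q[1],q[2],q[3],q[0]]).as_matrix(); T[:3,3]=s['eef_pos']; T=T@np.array(c['hand_eye'])
    else: T=np.array(c['T'])
    if save: cv2.imwrite('pics/'+save+'.png',img[:,:,::-1])
    K=np.array(c['camera_matrix'],float)
    v,u=np.mgrid[0:480,0:640].astype(float)
    p=np.stack([u.ravel(),v.ravel()],1)[:,None]
    n=cv2.undistortPoints(p,K,np.array([c['k1'],0,0,0.]))[:,0].reshape(480,640,2)
    P=np.dstack([n[...,0]*d,n[...,1]*d,d])
    W=P@T[:3,:3].T+T[:3,3]; W[d<=0]=np.nan
    return img,d,W,T,c
E
python3 - <<'E'
from h import *
for n in('scene','top'):
    img,d,W,T,c=look(n,n+'0'); np.save(n+'W.npy',W); print(n,np.array(T).round(2).tolist())
print(bot.observe())
a=cv2.imread('pics/scene0.png');b=cv2.imread('pics/top0.png')
E
```

```text
scene [[-0.55, 0.65, -0.53, 1114.59], [0.84, 0.43, -0.34, 345.33], [0.01, -0.63, -0.78, 1147.94], [0.0, 0.0, 0.0, 1.0]]
top [[-0.02, -1.0, 0.05, 381.1], [-1.0, 0.02, 0.01, -59.52], [-0.01, -0.05, -1.0, 1181.78], [0.0, 0.0, 0.0, 1.0]]
{'clock': 0.1, 'q': array([ 1.04690214e+00,  3.59458240e-01,  1.51129717e+00,  3.73243243e-06,
        1.27250766e+00, -1.15091086e-01]), 'dq': array([ 0.0011603 ,  0.00013067, -0.00476803, -0.0010544 , -0.00095165,
        0.00176496]), 'joint_torque': array([ 9.95944720e-05, -5.16355169e+01, -2.71407294e+01,  6.76749623e-02,
        2.75873352e-02, -3.81649784e-05]), 'eef_pos': array([238.35184871, 550.28696049, 403.88864883]), 'orientation': array([-2.64018188e-04,  2.02981674e-01,  9.79182180e-01, -7.92378625e-04]), 'force': array([0.44859201, 0.37805044, 0.34946302]), 'wrist_torque': array([ 0.05083229, -0.00090137, -0.00080354]), 'width': 0.9999171889663352}
```

View pics/scene0.png

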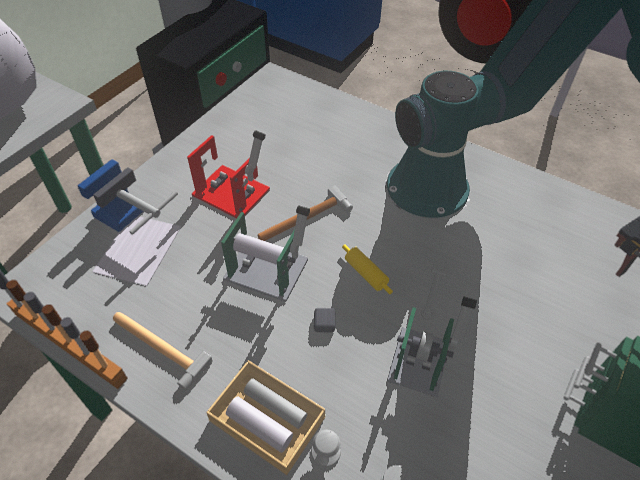

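View pics/top0.png

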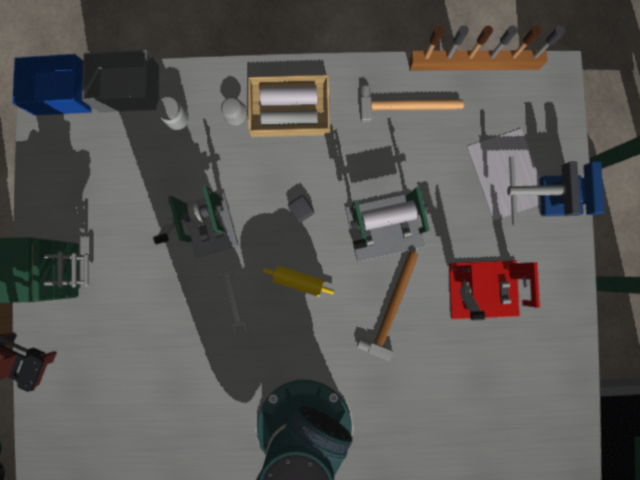

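The wider green stand with the silver roller is at scene (262,250) / top (390,220), with its lever grip at top (361,243). Possible confusions:
- Narrow green stand: top (205,220)
- Red stand: top (492,290)
- Yellow roller: top (298,280)
- Loose rollers in the box: top (288,105)

I choose top (390,220) and will measure it with depth.

Run:
```python
from h import *
W={}
pl=[]
for n,(x0,y0,x1,y1) in dict(scene=(205,195,325,310),top=(335,180,440,270)).items():
    img=cv2.imread(f'pics/{n}0.png')[:,:,::-1].astype(int); P=np.load(n+'W.npy')
    m=np.zeros((480,640),bool); m[y0:y1,x0:x1]=1
    r,g,b=img[...,0],img[...,1],img[...,2]
    gr=m&(g>r*1.3+8)&(g>b)
    A=P[gr]; A=A[np.isfinite(A).all(1)]
    t=A[(A[:,2]>143)&(A[:,2]<158)]
    print(n,len(A),len(t),A[:,2].max())
    # split by y
    mid=np.median(A[:,1]); mid=(np.percentile(t[:,1],2)+np.percentile(t[:,1],98))/2
    for s in(t[t[:,1]>mid],t[t[:,1]<=mid]):
        if len(s)>3:
            mu=s.mean(0); rect=cv2.minAreaRect(s[:,:2].astype(np.float32)); print(' plate',len(s),mu.round(1),rect)
    # roller: bright
    al=m&(abs(r-b)<40)&~gr
    B=P[al]; B=B[np.isfinite(B).all(1)]
    c=B[(B[:,2]>112)&(B[:,2]<132)]
    if len(c): print(' roller top',len(c),np.median(c,0).round(1),cv2.minAreaRect(c[:,:2].astype(np.float32)))
    h=B[(B[:,2]>185)]
    if len(h): print(' grip',len(h),h.mean(0).round(1),h.max(0).round(1))
    dd=P[y0:y1,x0:x1]
a=cv2.imread('pics/scene0.png')[185:315,195:335]; b=cv2.imread('pics/top0.png')[175:275,335:445]
cv2.imwrite('pics/crop.png',np.hstack([cv2.resize(a,(400,371)),cv2.resize(b,(400,371))]))
```

```text
scene 181 181 157.66411683648403
 plate 89 [ 497.3 -141.9  151.2] ((495.95086669921875, -142.14468383789062), (90.31196594238281, 7.727520942687988), 11.951148986816406)
 plate 92 [ 521.1 -279.4  151.5] ((519.7660522460938, -280.24560546875), (97.69637298583984, 8.939482688903809), 11.22510051727295)
 roller top 929 [ 517.6 -213.7  124.5] ((507.30059814453125, -202.70037841796875), (103.55670166015625, 163.17630004882812), 7.68007230758667)
 grip 261 [ 447.8 -131.1  213.1] [ 463.3 -118.7  238.1]
top 409 286 228.04478040999675
 plate 130 [ 495.  -138.8  150. ] ((495.2706604003906, -138.9459686279297), (85.07870483398438, 7.534725666046143), 11.27493667602539)
 plate 156 [ 517.4 -276.8  149.7] ((516.335693359375, -277.38623046875), (97.4521484375, 7.630501747131348), 10.09784984588623)
 roller top 1021 [ 508.1 -210.3  124.1] ((520.5478515625, -209.95147705078125), (171.59213256835938, 97.53156280517578), 86.40260314941406)
 grip 182 [ 443.4 -129.4  219.2] [ 462.4 -116.9  235.9]
```

View pics/crop.png

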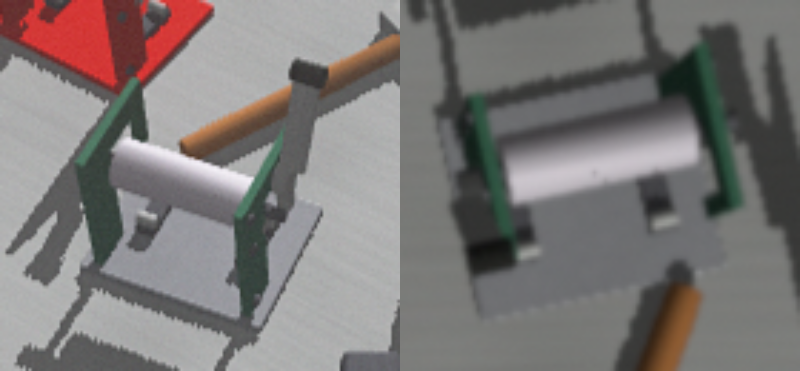

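The crop confirms the choice: a wide stand, a plain silver roller and the lever grip leaning to the front. The yaw is about 10.5° and the stand origin is about (512, -208).

I'll travel high and turn the jaws along the stand's x.

Request:
jog_arm(
  delta_pos=[
    [0.024,-0.042,0.009],
    [0.024,-0.042,0.009],
    [0.024,-0.042,0.009],
    [0.024,-0.042,0.009],
    [0.024,-0.042,0.009],
    [0.024,-0.042,0.009],
    [0.024,-0.042,0.009],
    [0.024,-0.042,0.009],
  ],
  rot=[
    [0,0,-7],
    [0,0,-7],
    [0,0,-7],
    [0,0,-7],
    [0,0,-7],
    [0,0,-7],
    [0,0,-7],
    [0,0,-7],
  ],
  gripper=[0,0,0,0,0,0,0,0],
)

```text
clock: 0.9
eef_pos: [428.8, 209.2, 473.2]
orientation: [-0.003, 0.649, 0.761, -0.002]
force: [0.6, 0.8, -0.3]
width: 0.312
```

Request:
jog_arm(
  delta_pos=[
    [-0.003,-0.045,0],
    [-0.003,-0.045,0],
    [-0.003,-0.045,0],
    [-0.003,-0.045,0],
    [-0.003,-0.045,0],
    [-0.003,-0.045,0],
    [-0.003,-0.045,0],
    [-0.003,-0.03,0],
  ],
  rot=[
    [0,0,0],
    [0,0,0],
    [0,0,0],
    [0,0,0],
    [0,0,0],
    [0,0,0],
    [0,0,0],
    [0,0,1],
  ],
  gripper=[0,0,0,0,0,0,0,0],
)

```text
clock: 1.7
eef_pos: [404.1, -150.7, 473.7]
orientation: [-0.001, 0.645, 0.764, -0.001]
force: [0.2, -0.3, 0.5]
width: 0.006
```

Run:
```python
from h import *
s=bot.observe();print(s['eef_pos'],s['orientation'],s['dq'].round(2))
img,d,W,T,c=look('wrist','w1'); np.save('w1W.npy',W)
print(c)
m=np.isfinite(W).all(2)&(abs(W[...,1]+200)<130)&(W[...,0]>380)
for lo,hi in((143,158),(118,135),(200,250)):
    k=m&(W[...,2]>lo)&(W[...,2]<hi)
    A=W[k]; 
    if len(A): print(lo,len(A),A.mean(0).round(1),A.min(0).round(1),A.max(0).round(1))
```

```text
[ 404.1176955  -150.74937751  473.68663678] [-0.00103279  0.64473237  0.76440728 -0.00078883] [-0.69  0.1  -0.1   0.02  0.01 -0.86]
{'camera_matrix': array([[372.93012099,   0.        , 325.18916053],
       [  0.        , 372.93012099, 242.81925935],
       [  0.        ,   0.        ,   1.        ]]), 'k1': -0.0477446389993685, 'hand_eye': array([[-1.08357890e-03, -9.65562071e-01, -2.60170545e-01,
         7.06049550e+01],
       [ 9.99999076e-01, -8.32796736e-04, -1.07414527e-03,
        -3.93712888e-01],
       [ 8.20484753e-04, -2.60171468e-01,  9.65562082e-01,
         1.95501497e+01],
       [ 0.00000000e+00,  0.00000000e+00,  0.00000000e+00,
         1.00000000e+00]])}
143 1191 [ 498.1 -134.7  149.8] [ 438.8 -154.5  143. ] [ 538.5 -114.1  158. ]
118 2892 [ 501.2 -183.2  124.9] [ 438.7 -228.6  118. ] [ 537.2 -120.9  135. ]
200 1419 [ 437.  -130.4  227.5] [ 425.4 -146.3  200.2] [ 454.4 -117.4  234.3]
```

View pics/w1.png

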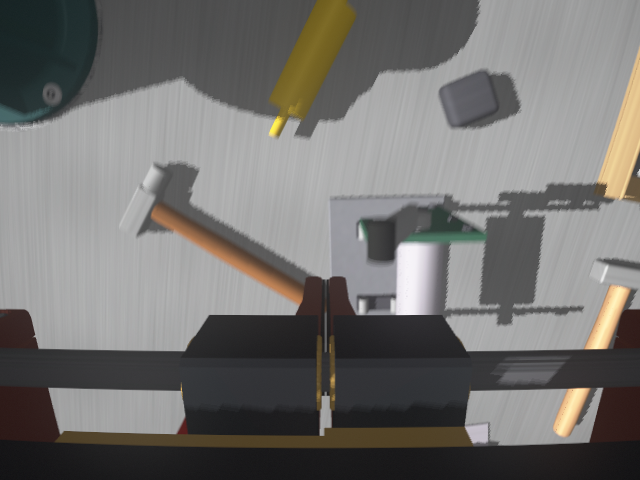

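The wrist view shows the grip at (380,240), left of the green plate at (440,235). The fingers are shut, in front of the grip and slightly to the -y side. The measured grip centre is about (440, -131, 223), which agrees with the model. Next I'll descend in front of the grip.

Request:
jog_arm(
  delta_pos=[
    [-0.004,0.014,0],
    [0,0.003,-0.02],
    [0,0,-0.02],
    [0,0,-0.02],
    [0,0,-0.015],
    [0,0,-0.003],
    [0,0,0],
    [0,0,0],
  ],
  rot=[
    [0,0,0.5],
    [0,0,0],
    [0,0,0],
    [0,0,0],
    [0,0,0],
    [0,0,0],
    [0,0,0],
    [0,0,0],
  ],
  gripper=[0,0,0,0,0,0,0,0],
)

```text
clock: 2.55
eef_pos: [397.3, -128.6, 393.1]
orientation: [-0.002, 0.641, 0.768, -0.001]
force: [0.6, 0.6, 0.2]
width: 0.003
```

Run:
```python
from h import *
img,d,W,T,c=look('scene','s1')
cv2.imwrite('pics/s1c.png',cv2.resize(cv2.imread('pics/s1.png')[120:320,170:370],(600,600)))
print(bot.observe()['eef_pos'])
```

```text
[ 397.34167673 -128.69325971  393.27320817]
```

View pics/s1c.png

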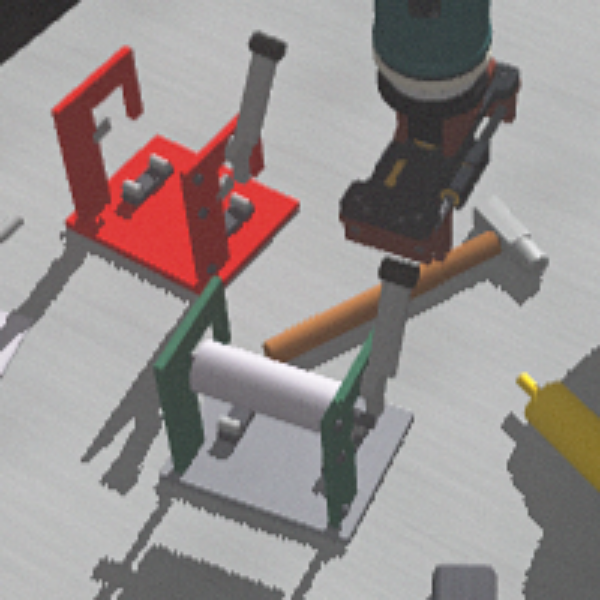

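The grip is free at crop (400,268) and the gripper is in front of it. I'll correct y, then push along the stand's x.

Request:
jog_arm(
  delta_pos=[
    [0.002,-0.01,0],
    [0.012,0.002,0],
    [0.012,0.002,0.002],
    [0.012,0.002,0.004],
    [0.012,0.002,0.003],
    [0.012,0.002,0],
    [0.012,0.002,0],
    [0.012,0.002,0],
  ],
  rot=[
    [0,0,0],
    [0,0,0],
    [0,0,0],
    [0,0,0],
    [0,0,0],
    [0,0,0],
    [0,0,0],
    [0,0,0],
  ],
  gripper=[0,0,0,0,0,0,0,0],
)

```text
clock: 3.4
eef_pos: [490.2, -124.5, 404.8]
orientation: [-0.002, 0.641, 0.768, -0.002]
force: [-2.9, 0.2, -0.7]
width: 0.009
```

Request:
jog_arm(
  delta_pos=[
    [0.008,0.0015,-0.002],
    [0.008,0.0015,-0.002],
    [0.008,0.0015,-0.005],
    [0.008,0.0015,-0.005],
    [0.007,0.0013,-0.006],
    [0.007,0.0013,-0.006],
    [0.005,0.001,-0.007],
    [0.005,0.001,-0.007],
  ],
  rot=[
    [0,0,0],
    [0,0,0],
    [0,0,0],
    [0,0,0],
    [0,0,0],
    [0,0,0],
    [0,0,0],
    [0,0,0],
  ],
  gripper=[0,0,0,0,0,0,0,0],
)

```text
clock: 4.2
eef_pos: [551.4, -112.6, 360.3]
orientation: [-0.003, 0.641, 0.768, -0.002]
force: [-3.9, -0.5, 1.0]
width: 0.004
```

Request:
jog_arm(
  delta_pos=[
    [0.001,0,-0.003],
    [0.001,0,-0.003],
    [0.001,0,-0.003],
    [0,0,-0.002],
    [0,0,0],
    [0,0,0],
    [0,0,0],
    [0,0,0],
  ],
  rot=[
    [0,0,0],
    [0,0,0],
    [0,0,0],
    [0,0,0],
    [0,0,0],
    [0,0,0],
    [0,0,0],
    [0,0,0],
  ],
  gripper=[0,0,0,0,0,0,0,0],
)

```text
clock: 5.0
eef_pos: [554.8, -112.5, 354.6]
orientation: [-0.001, 0.641, 0.768, -0.001]
force: [-1.4, 0.2, 2.0]
width: 0.008
```

Request:
jog_arm(
  delta_pos=[
    [0.001,0,-0.003],
    [0,0,-0.003],
    [0,0,-0.003],
    [0,0,-0.002],
    [0,0,0],
    [0,0,0],
    [0,0,0],
    [0,0,0],
  ],
  rot=[
    [0,0,0],
    [0,0,0],
    [0,0,0],
    [0,0,0],
    [0,0,0],
    [0,0,0],
    [0,0,0],
    [0,0,0],
  ],
  gripper=[0,0,0,0,0,0,0,0],
)

```text
clock: 5.8
eef_pos: [554.8, -112.3, 354.6]
orientation: [0.0, 0.64, 0.768, -0.001]
force: [-1.7, -0.2, 5.1]
width: 0.002
```

The lever stops against something with a gentle 5 N, so it should be at its stop. I'll lift, go over the roller, open the jaws and look.

Request:
jog_arm(
  delta_pos=[
    [0,0,0.03],
    [0,0,0.03],
    [-0.008,-0.02,0.03],
    [-0.012,-0.03,0],
    [-0.012,-0.03,0],
    [-0.008,-0.014,0],
    [0,0,0],
    [0,0,0],
  ],
  rot=[
    [0,0,0],
    [0,0,0],
    [0,0,0],
    [0,0,0],
    [0,0,0],
    [0,0,0],
    [0,0,0],
    [0,0,0],
  ],
  gripper=[0.1,0.4,0.8,0.8,0.8,0.8,0.8,0.8],
)

```text
clock: 6.6
eef_pos: [516.0, -209.3, 444.7]
orientation: [0.001, 0.64, 0.768, -0.001]
force: [0.6, -0.2, -0.6]
width: 0.694
```

Run:
```python
from h import *
print(bot.observe()['eef_pos'],bot.observe()['orientation'].round(4))
img,d,W,T,c=look('wrist','w2'); np.save('w2W.npy',W)
ti,td,TW,_,_=look('top','t2')
for n,im,P in(('w',img,W),('t',ti,TW)):
    im=im.astype(int);r,g,b=im[...,0],im[...,1],im[...,2]
    m=np.isfinite(P).all(2)&(P[...,0]>430)&(P[...,0]<620)&(P[...,1]>-310)&(P[...,1]<-80)
    gr=m&(g>r*1.3+8)&(g>b)&(abs(P[...,2]-150)<7)
    A=P[gr]
    for s in(A[A[:,1]>-208],A[A[:,1]<-208]):
        if len(s)>5: print(n,'plate',len(s),s.mean(0).round(1),cv2.minAreaRect(s[:,:2].astype(np.float32)))
    k=m&(abs(P[...,2]-121)<7)&(r>140); A=P[k]
    if len(A)>5: print(n,'roller',len(A),A.mean(0).round(1),cv2.minAreaRect(A[:,:2].astype(np.float32)))
    k=m&(P[...,0]>560)&(P[...,1]>-150)&(P[...,2]>140)&(P[...,2]<200); A=P[k]
    if len(A)>5: print(n,'grip',len(A),A.mean(0).round(1),A.min(0).round(1),A.max(0).round(1))
```

```text
[ 515.96490626 -209.3202809   444.66759522] [ 8.000e-04  6.400e-01  7.684e-01 -7.000e-04]
w plate 1423 [ 488.9 -141.3  150.5] ((488.88214111328125, -141.24420166015625), (100.00965118408203, 7.1499104499816895), 11.011724472045898)
w plate 941 [ 521.1 -277.6  150.6] ((520.15576171875, -277.763427734375), (90.93834686279297, 8.676769256591797), 11.08180046081543)
w roller 4576 [ 501.9 -206.3  124.5] ((502.4565734863281, -210.95692443847656), (30.285127639770508, 119.60523986816406), 10.447027206420898)
w grip 1015 [ 566.7 -107.5  175. ] [ 560.  -120.8  166.2] [578.6 -92.2 178.4]
t plate 56 [ 513.3 -135.2  150.6] ((489.1458740234375, -140.84619140625), (97.64942932128906, 7.337187767028809), 12.75100040435791)
t roller 164 [ 497.2 -198.1  122.9] ((498.92193603515625, -196.82484436035156), (26.486602783203125, 52.07320785522461), 11.547104835510254)
t grip 95 [ 568.1 -106.6  174.8] [ 560.  -118.8  160.9] [579.6 -92.6 180.2]
```

View pics/w2.png

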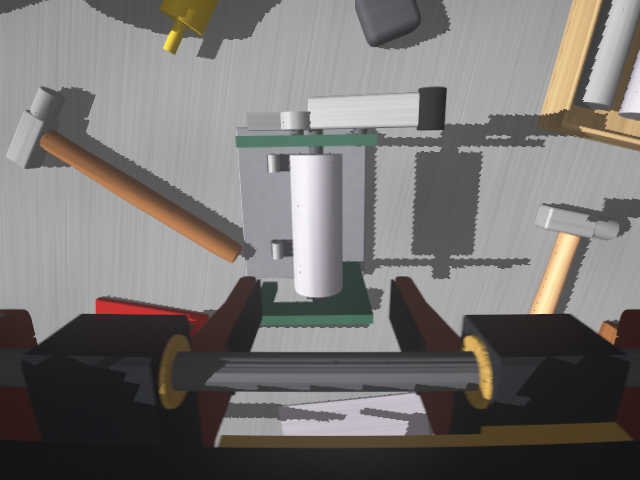

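The wrist view shows the lever lying fully to the back, with its grip at (432,108), and the roller still seated at (316,225). Both plates give the origin as (507.7, -209) with yaw 11.0°. The grip is where the model puts the 1.75 stop. Now I'll descend on the roller.

Request:
jog_arm(
  delta_pos=[
    [-0.008,0,0],
    [0,0,-0.025],
    [0,0,-0.025],
    [0,0,-0.025],
    [0,0,-0.025],
    [0,0,-0.025],
    [0,0,-0.01],
    [0,0,0],
  ],
  rot=[
    [0,0,0.6],
    [0,0,0],
    [0,0,0],
    [0,0,0],
    [0,0,0],
    [0,0,0],
    [0,0,0],
    [0,0,0],
  ],
  gripper=[0.8,0.8,0.8,0.8,0.8,0.8,0.8,0.8],
)

```text
clock: 7.5
eef_pos: [507.4, -202.2, 306.2]
orientation: [0.001, 0.63, 0.776, -0.0]
force: [-1.0, -0.6, -0.5]
width: 0.795
```

Request:
jog_arm(
  delta_pos=[
    [0,-0.006,0],
    [0,0,0],
    [0,0,-0.015],
    [0,0,-0.015],
    [0,0,-0.005],
    [0,0,0],
    [0,0,0],
    [0,0,0],
  ],
  rot=[
    [0,0,-0.6],
    [0,0,0],
    [0,0,0],
    [0,0,0],
    [0,0,0],
    [0,0,0],
    [0,0,0],
    [0,0,0],
  ],
  gripper=[0.8,0.8,0.8,0.8,0.8,0.8,0.8,0.8],
)

```text
clock: 8.3
eef_pos: [511.0, -210.7, 278.7]
orientation: [0.009, 0.635, 0.773, 0.001]
force: [-0.6, 0.0, -0.3]
width: 0.799
```

Request:
jog_arm(
  delta_pos=[
    [-0.003,0.001,-0.004],
    [0,0,-0.004],
    [0,0,-0.002],
    [0,0,0],
    [0,0,0],
    [0,0,0],
    [0,0,0],
    [0,0,0],
  ],
  rot=[
    [0.5,0.8,0],
    [0,0,0],
    [0,0,0],
    [0,0,0],
    [0,0,0],
    [0,0,0],
    [0,0,0],
    [0,0,0],
  ],
  gripper=[0.8,0.8,0.8,0.8,0.8,0.8,0.8,0.8],
)

```text
clock: 9.1
eef_pos: [508.1, -209.8, 269.0]
orientation: [0.001, 0.635, 0.773, 0.0]
force: [0.1, 0.3, 0.1]
width: 0.801
```

```bash
python3 -c "
from h import *
for i in range(2):
  s=bot.observe();print(s['eef_pos'],s['orientation'].round(4));look('top')
"
```

```text
[ 508.10712506 -209.78220901  268.99966399] [5.000e-04 6.347e-01 7.728e-01 2.000e-04]
[ 508.0937096  -209.79785634  269.00137916] [5.000e-04 6.347e-01 7.728e-01 2.000e-04]
```

Request:
jog_arm(
  delta_pos=[
    [0,0,0],
    [0,0,0],
    [0,0,0],
    [0,0,0],
    [0,0,0],
    [0,0,0],
    [0,0,0],
    [0,0,0],
  ],
  rot=[
    [0,0,0],
    [0,0,0],
    [0,0,0],
    [0,0,0],
    [0,0,0],
    [0,0,0],
    [0,0,0],
    [0,0,0],
  ],
  gripper=[0.3,0.3,0.3,0.3,0.3,0.3,0.3,0.3],
)

```text
clock: 10.0
eef_pos: [508.2, -209.8, 269.2]
orientation: [0.001, 0.635, 0.773, 0.0]
force: [0.6, 0.3, -0.3]
width: 0.492
```

The jaws hold at 43 mm with almost no side force, so the centring is good. Lift a few mm.

Request:
jog_arm(
  delta_pos=[
    [0,0,0.003],
    [0,0,0.003],
    [0,0,0.001],
    [0,0,0],
    [0,0,0],
    [0,0,0],
    [0,0,0],
    [0,0,0],
  ],
  rot=[
    [0,0,0],
    [0,0,0],
    [0,0,0],
    [0,0,0],
    [0,0,0],
    [0,0,0],
    [0,0,0],
    [0,0,0],
  ],
  gripper=[0.3,0.3,0.3,0.3,0.3,0.3,0.3,0.3],
)

```text
clock: 10.8
eef_pos: [506.5, -208.9, 274.4]
orientation: [-0.002, 0.635, 0.773, -0.0]
force: [0.1, -0.8, -5.5]
width: 0.493
```

Request:
jog_arm(
  delta_pos=[
    [-0.005,-0.001,0],
    [-0.006,-0.001,0],
    [-0.006,-0.001,0],
    [-0.005,-0.001,0],
    [-0.003,-0.001,0],
    [0,0,0],
    [0,0,0],
    [0,0,0],
  ],
  rot=[
    [0,0,0],
    [0,0,0],
    [0,0,0],
    [0,0,0],
    [0,0,0],
    [0,0,0],
    [0,0,0],
    [0,0,0],
  ],
  gripper=[0.3,0.3,0.3,0.3,0.3,0.3,0.3,0.3],
)

```text
clock: 11.6
eef_pos: [478.6, -214.4, 274.5]
orientation: [-0.002, 0.635, 0.773, -0.0]
force: [0.4, 0.6, -5.4]
width: 0.496
```

Request:
jog_arm(
  delta_pos=[
    [0.002,-0.001,0],
    [0,0,0],
    [0,0,-0.006],
    [0,0,-0.008],
    [0,0,-0.008],
    [0,0,-0.006],
    [0,0,0],
    [0,0,0],
  ],
  rot=[
    [0,0,0],
    [0,0,0],
    [0,0,0],
    [0,0,0],
    [0,0,0],
    [0,0,0],
    [0,0,0],
    [0,0,0],
  ],
  gripper=[0.3,0.3,0.3,0.3,0.3,0.3,0.3,0.3],
)

```text
clock: 12.4
eef_pos: [481.3, -215.3, 243.1]
orientation: [-0.003, 0.635, 0.773, -0.0]
force: [-0.4, -0.8, -5.0]
width: 0.493
```

Free, on line (target 481.6, -215), with 37 mm left to go.

Request:
jog_arm(
  delta_pos=[
    [0,0,-0.006],
    [0,0,-0.007],
    [0,0,-0.007],
    [0,0,-0.006],
    [0,0,-0.003],
    [0,0,0],
    [0,0,0],
    [0,0,0],
  ],
  rot=[
    [0,0,0],
    [0,0,0],
    [0,0,0],
    [0,0,0],
    [0,0,0],
    [0,0,0],
    [0,0,0],
    [0,0,0],
  ],
  gripper=[0.3,0.3,0.3,0.3,0.3,0.3,0.3,0.3],
)

```text
clock: 13.2
eef_pos: [481.6, -215.5, 211.7]
orientation: [-0.003, 0.635, 0.773, -0.0]
force: [-0.3, 0.2, -5.1]
width: 0.495
```

Request:
jog_arm(
  delta_pos=[
    [0,0,-0.002],
    [0,0,-0.002],
    [0,0,-0.002],
    [0,0,-0.001],
    [0,0,0],
    [0,0,0],
    [0,0,0],
    [0,0,0],
  ],
  rot=[
    [0,0,0],
    [0,0,0],
    [0,0,0],
    [0,0,0],
    [0,0,0],
    [0,0,0],
    [0,0,0],
    [0,0,0],
  ],
  gripper=[0.3,0.3,0.3,0.3,0.3,0.3,0.3,0.3],
)

```text
clock: 14.0
eef_pos: [482.5, -215.8, 205.6]
orientation: [-0.001, 0.635, 0.773, 0.0]
force: [0.0, 0.4, -2.9]
width: 0.496
```

Request:
jog_arm(
  delta_pos=[
    [0,0,-0.001],
    [0,0,-0.001],
    [0,0,0],
    [0,0,0],
    [0,0,0],
    [0,0,0],
    [0,0,0],
    [0,0,0],
  ],
  rot=[
    [0,0,0],
    [0,0,0],
    [0,0,0],
    [0,0,0],
    [0,0,0],
    [0,0,0],
    [0,0,0],
    [0,0,0],
  ],
  gripper=[0.3,0.3,0.3,0.3,0.3,0.3,0.3,0.3],
)

```text
clock: 14.8
eef_pos: [482.4, -215.8, 205.6]
orientation: [-0.001, 0.635, 0.773, 0.0]
force: [-0.4, 0.1, -1.2]
width: 0.494
```

The roller rests: z does not change and the force is dropping. Release with a partial opening, because the hammer lies in front, then rise.

Request:
jog_arm(
  delta_pos=[
    [0,0,0],
    [0,0,0],
    [0,0,0],
    [0,0,0],
    [0,0,0],
    [0,0,0],
    [0,0,0],
    [0,0,0],
  ],
  rot=[
    [0,0,0],
    [0,0,0],
    [0,0,0],
    [0,0,0],
    [0,0,0],
    [0,0,0],
    [0,0,0],
    [0,0,0],
  ],
  gripper=[0.53,0.57,0.61,0.65,0.68,0.68,0.68,0.68],
)

```text
clock: 15.6
eef_pos: [483.4, -216.6, 206.3]
orientation: [0.001, 0.635, 0.773, 0.0]
force: [0.8, 0.5, 0.4]
width: 0.682
```

Request:
jog_arm(
  delta_pos=[
    [0,0,0.01],
    [0,0,0.015],
    [0,0,0.02],
    [0,0,0.02],
    [0,0,0.025],
    [0,0,0.025],
    [0,0,0.025],
    [0,0,0.025],
  ],
  rot=[
    [0,0,0],
    [0,0,0],
    [0,0,0],
    [0,0,0],
    [0,0,0],
    [0,0,0],
    [0,0,0],
    [0,0,0],
  ],
  gripper=[0.68,0.68,0.68,0.68,0.68,0.68,0.68,0.68],
)

```text
clock: 16.4
eef_pos: [480.7, -215.0, 378.4]
orientation: [-0.002, 0.635, 0.773, -0.0]
force: [0.1, -0.2, 0.8]
width: 0.678
```

Request:
jog_arm(
  delta_pos=[
    [0,0,0.025],
    [0,0,0.025],
    [0,0,0.025],
    [0,0,0.01],
    [0,0,0],
    [0,0,0],
    [0,0,0],
    [0,0,0],
  ],
  rot=[
    [0,0,0],
    [0,0,0],
    [0,0,0],
    [0,0,0],
    [0,0,0],
    [0,0,0],
    [0,0,0],
    [0,0,0],
  ],
  gripper=[0.68,0.68,0.68,0.68,0.68,0.68,0.68,0.68],
)

```text
clock: 17.2
eef_pos: [478.8, -213.7, 471.3]
orientation: [-0.0, 0.635, 0.773, -0.0]
force: [-0.2, 0.9, -0.2]
width: 0.682
```

Run:
```python
from h import *
print(bot.observe()['eef_pos'],bot.observe()['orientation'].round(4))
img,d,P,T,c=look('wrist','w3'); look('scene','s3')
r=img[...,0].astype(int)
o=np.array([507.7,-209,0]);a=np.radians(11);X=np.array([np.cos(a),np.sin(a),0]);Y=np.array([-X[1],X[0],0])
S=np.dstack([(P-o)@X,(P-o)@Y,P[...,2]])
k=(abs(S[...,1])<58)&(S[...,0]>-60)&(S[...,0]<30)&(S[...,2]>48)&(S[...,2]<75); A=S[k]
print('roller',len(A),A.mean(0).round(1),np.percentile(A,[2,98],axis=0).round(1),cv2.minAreaRect(A[:,:2].astype(np.float32)))
k=(S[...,1]>72)&(S[...,1]<105)&(S[...,0]>60)&(S[...,0]<100)&(S[...,2]>140); A=S[k]
print('grip',len(A),A.mean(0).round(1))
a=cv2.imread('pics/w3.png');b=cv2.imread('pics/s3.png')[170:330,190:350]
cv2.imwrite('pics/f.png',np.hstack([cv2.resize(a,(480,360)),cv2.resize(b,(320,360))]))
```

```text
[ 478.75174782 -213.67150038  471.30217533] [-1.000e-04  6.346e-01  7.728e-01 -0.000e+00]
roller 4089 [-26.9   2.4  59.7] [[-46.6 -55.6  49.6]
 [ -7.   56.4  64.6]] ((-26.820249557495117, 0.006855010986328125), (115.97655487060547, 41.82429504394531), 89.94062805175781)
grip 1359 [ 72.4  89.  172.3]
```

View pics/f.png

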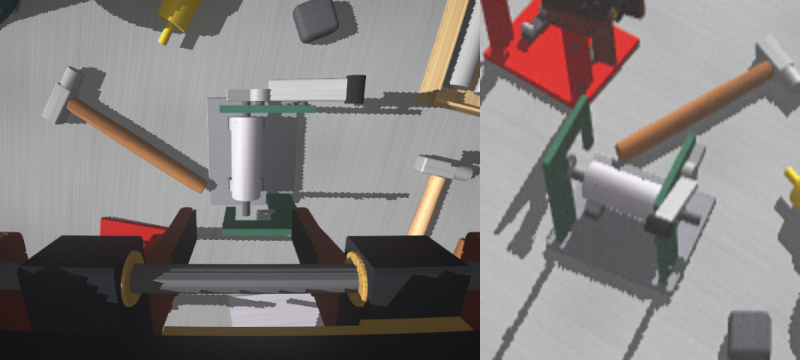

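The roller lies in the cradle, at (245,160) in the left picture. Its centre is x -26.9, y 0 and its top z about 64 mm, which matches the target. The lever is open at (355,90) and the gripper is clear.

```bash
python3 -c "
from bench import bot
print(bot.hand_in())"
```

```text
the job is handed in; nothing more can be done
None
```

The roller now lies in the cradle of the wider green stand with the cam lever fully open, and the job is handed in at about 17 s of the 48 s allowed.

**What I did:** I pushed the lever over to its far stop with the shut fingers while the roller was still seated. I then gripped the roller, lifted it 5 mm, brought it about 27 mm towards the robot and lowered it until it rested on the cradle. After that I opened the jaws and rose clear.

**Last checks:**
- **Roller:** its centre measured x -26.9, y 0 mm with its top at z about 64 mm, against a target of x -27, y 0 and top at z 64.
- **Lever:** its grip was seen at the back, where the 1.75 rad stop puts it.
- **Forces:** the readings I saw, taken at the end of each move, never passed about 6 N. The gripper was touching nothing at the end.
- **Disagreement:** my first estimate of the stand's position was about 5 mm off. I corrected it from the close wrist view before gripping.

No check failed.

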